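# Set the tripod leg to its mark and close the cam lever

### The job

Push the sprung sliding leg of the tripod on the stand inward until the mouth of its collar meets the ring on the inner tube, and while you hold it there swing the collar's cam lever fully closed; do not close the lever before the leg is at the ring. Finish still gripping the leg, at the ring with the lever closed, because the spring pushes the leg out again if you let go. Do not disturb the other things on the shelf.

Things in the scene. Friction and masses are not known exactly. Their poses are not given: they have to be found in the camera images.
- stand: fixed white base plate, x 90, y 400, z 12 mm; origin under its middle, on the shelf, z up. It carries a tripod leg, level along its y, axis at x 0 and 75 mm above the shelf. A clamp block (50 x 35 mm, 112 mm high with its screw) at y +168 mm holds the steel inner tube (17 mm across), which runs to -y into the sliding leg. A 62 mm high rest is under the outer tube at y -165 mm
- mouth (a point): centre of the mouth edge (+y end, facing the ring) of the collar of the sliding leg, on the tube axis; the leg moves only along the stand's y, axes as the stand's. From here, mm: black collar x -12 to 12, y -76 to 0, z -14 to 14; then a 23 mm tube and 28 mm rubber foot to y -264. Cam lever on the +x side, thumb rest on the -x side; collar and closed lever span x -12 to 19.5
- thumb_rest (a point): middle of the -y (pushing) face of the thumb rest, a fin on the collar 9 mm thick (y -34 to -25 mm), 22 mm high, reaching out to x -47 mm (from the mouth); this point is at (-29, -34, 0) mm from the mouth. A finger behind it can push the leg to +y
- mark_ring: length mark: a plain black ring, 28 mm across and 5 mm wide, fixed on the inner tube. Origin on the tube axis in the ring's near face (towards the leg, -y), axes parallel to the stand's; the ring runs 5 mm to +y from there. It does not stop the leg: the collar can slide over it
- leg (a joint): travel of the leg in m: 0 fully out (its start), growing to 0.11 as it is pushed in towards the clamp (stand's +y). A spring pushes it out with about 3 N at 0 and 4.7 N at 0.11, always; the closed lever alone does not hold it against the spring
- lever (a joint): angle of the cam lever in rad: 0 closed (lying along the collar), growing to 0.9 as its tip swings out to +x of the leg. Upright hinge pin 16 mm to +x and 8 mm to -y of the mouth. It starts at 0.28 to 0.40 and stays where it is left (about 0.15 N m of friction, 4 N at 38 mm from the pin)
- lever_tip (a point): outer edge of the lever's free end. Lever: aluminium bar 7 mm thick, 20 mm high, centred on the tube axis height; its free end is 62 mm from the pin, pointing to -y of the leg when closed
- tracker: orange plastic dog tag tracker, a disc 40 mm across, 8 mm thick, lying flat; origin at the centre of its underside; a bystander
- pump_head: chrome bike pump head, a lying 22 mm tube 50 mm long with a thumb latch, 27 mm high; origin at the centre of its underside; a bystander
- dish: white ceramic dish 108 mm across, 22 mm high, with two loose keys in it; origin at the centre of its underside; a bystander
- earbuds: black earbud case 60 x 46 x 26 mm; origin at the centre of its underside; a bystander
- canister: aluminium canister with twist cap, standing upright, 44 mm across, 81 mm tall; origin at the centre of its underside; a bystander
- power_bank: round white power bank 72 mm across, 24 mm high; origin at the centre of its underside; a bystander

How it is judged:
By the outcome, as a careful person would: the job done as asked, in the order asked, and still so for the second after the job is handed in, while the arm keeps its last pose, push and grip.
It also fails if it takes over 35 s, if anything falls off the work surface, if the arm or the gripper's body presses on something with over 40 N, if the wrist force passes 120 N, or if a joint passes its speed limit or range.

### The arm

A 6-joint arm with a two-finger parallel gripper is mounted at the origin on the work surface. World frame = base frame: x ahead of the robot, y to its left, z up, the work surface at z = 0. Lengths are in m, angles in degrees, forces in N, time in s.
With the tool pointing down it reaches from about 0.35 to 0.875 m from the base axis. Payload 4.2 kg.
Tool frame: the origin (TCP) lies midway between the tips of the shut fingers; the grasp point (between the pads) lies 19 mm behind it (r.pinch_z is the distance from the TCP to the grasp point, in m); z points along the fingers, y is the line along which they close (so a half turn about z gives the same grasp; the last joint's range is limited). The gripper opens to 87 mm and grips with 3 to 60 N. Pads are 19 mm wide; open, the fingers measure 117 mm over their backs; the gripper's body (75 mm by 190 mm) begins 51 mm behind the grasp point.
Start: joints at [89.76, 22.042, 0.453, 0, -68.411, -14.817], TCP at [0.162, 0.604, 0.223] pointing down, gripper open.
Joint ranges: [-179.83, 179.83], [-69.29, 118.12], [-61.27, 80.66], [-181.25, 117.63], [-171.15, -9.14], [-177.46, 177.46]. Speed limits (degrees/s): [159.86, 159.86, 180, 180, 180, 180].

### API

Orientations are given as a 3x3 rotation matrix whose columns are the frame's x, y, z axes.
In Python, from station import r, imaging, models gives the robot as it stands. The module is installed in compiled form; this text tells all that it offers.
- The arm moves only by the tool apply_moves, never from a script. Its argument "moves" is a list of rows, each a list of 2 entries, a list of its own where there are three numbers: the shift along the tool's x, y, z in m, then the turn about the tool's z in degrees. A call has 1 to 5 rows; each row shifts and turns the commanded pose from where the row before left it, along the tool's axes as they then stand; what a row does not reach is not made up. A row lasts 1/12 s, in which the tool goes at most 41.7 mm and 7.16 degrees, less where a joint would pass 70% of its speed; a pose out of reach is approached as far as the arm can. A call is refused whole if a number of a shift passes 0.0417 or a number of a turn 7.16, either way. A call with a gripper value outside its range is refused whole. "hand" is the finger opening in m, from 0 to 0.087, set as the call begins (left out, the last holds). The fingers move at their own pace and stop on an object; the grip force is fixed at half the most. Time passes only in rows, so rows that do not move let the fingers close. It gives the time, the measured TCP pose, the force, the opening and the grip force at its end, in the units of the state.
- r.sense(): the state, without advancing time (a new reading comes with each control period).
- imaging.capture(name): name is "side" or "top"; returns a dict with "frame" (400x640x3 uint8, blue, green, red), "intrinsics" (3x3 intrinsics, pixels), "dist" ([k1, k2, p1, p2, k3] as OpenCV has them; the pictures are not rectified), "eye" and "orientation" of the camera in the world. Camera axes: x right, y down, z forward; pixel columns grow to the right and rows downward; lengths in m; the calibration is good to about 2 mm. A picture is of the moment at which its call begins. There is no depth.
- r.finish_job(): hands the job in; it is judged then, once.
Trained networks look in a picture, given as the dict that the camera call returned (one of the last four; its "shot" number tells which), for a name from the list of things; names that differ only in an ending like _2 or _b are one class to them, and where a whole thing is asked for, a point or a joint stands for the part that bears it (a point fixed in the world has none). Each returns a list of dicts, best first, with "confidence" (0 to 1); they miss things now and then, are a little off and sometimes report something else, mostly with a low value. They report only what shows in the picture. A call takes as long as a camera call.
- models.cut_out(picture, target): "region" (400x640 bool, what is visible of it) and "extent" ([left, top, width, height] as shares, 0 to 1, of the picture: columns of its width, rows of its height, round what is visible of it).
- models.place_of(picture, target): "at" ([column, row] as shares, 0 to 1, of the picture: columns of its width, rows of its height: a listed point, or the origin of a listed thing).
The state is a dict: "time_s": time; "joints": joint angles; "joint_velocities": joint speeds; "effort": joint torques, N m; "tcp_pos": TCP position; "ee_rot": TCP orientation; "wrist_force": force on the tool from outside, world axes, zero at the start; "moment": the same for the moment, N m; "gripper_width": opening from 0.0 (shut) to 1.0 (fully open); "gripper_force": force on a finger pad.
Only numpy, scipy, OpenCV 4.12 (cv2) and the standard library are available. Lean on these libraries where they do the work, as an engineer would, in place of code of your own. Each camera call takes 0.05 s, during which the arm holds its last target. There are 200 camera calls.

## Working session

There is one attempt and no reset: what is moved stays moved. The work goes in short steps, Python scripts to look and compute and a tool call to move; the robot and the scene stay as the last step left them, time stands still between calls to the robot, and variables do not carry over. Pictures are saved under pics/ and viewed, at most 10 in all, crops included, and the job is handed in when it is done.

Besides the shell and the picture viewer there is one more tool, called after ">>>" by a JSON object that holds its "name" and its "arguments", one argument or row to a line. apply_moves: Moves the arm, as the interface text tells. Its arguments: {"type":"object","properties":{"moves":{"type":"array"},"hand":{"type":"number"}},"required":["moves"]}

```bash
mkdir -p pics
cat > h.py <<'E'
from station import r, imaging, models
import numpy as np, cv2
def ray(p,at):
    uv=np.array([[[at[0]*640,at[1]*400]]],float)
    n=cv2.undistortPoints(uv,np.array(p["intrinsics"],float),np.array(p["dist"],float))[0,0]
    d=np.array(p["orientation"])@np.array([n[0],n[1],1.]); return np.array(p["eye"],float),d/np.linalg.norm(d)
def onz(p,at,z):
    e,d=ray(p,at); return e+d*(z-e[2])/d[2]
def tri(a,b):
    A=np.zeros((3,3));y=np.zeros(3)
    for e,d in (a,b):
        M=np.eye(3)-np.outer(d,d);A+=M;y+=M@e
    x=np.linalg.solve(A,y); return x,[np.linalg.norm((np.eye(3)-np.outer(d,d))@(x-e)) for e,d in (a,b)]
E
python3 - <<'E'
from h import *
P={n:imaging.capture(n) for n in("side","top")}
for n in P: cv2.imwrite(f"pics/{n}0.png",P[n]["frame"]); print(n,P[n]["eye"],np.round(P[n]["orientation"],3).tolist())
for t in "stand mouth thumb_rest mark_ring lever_tip tracker pump_head dish earbuds canister power_bank".split():
    R={}
    for n in P:
        q=models.place_of(P[n],t)
        if q: R[n]=q[0]["at"]; print(t,n,np.round(np.array(R[n])*[640,400],1),round(q[0]["confidence"],2),len(q))
    if len(R)==2:
        x,e=tri(*[ray(P[n],R[n]) for n in R]); print("   ",np.round(x,4),np.round(e,4))
s=r.sense(); print(s["tcp_pos"],np.round(s["ee_rot"],3).tolist(),s["wrist_force"],s["time_s"])
E
```

```text
side [ 0.50973793 -0.65235099  0.50748831] [[0.997, -0.044, 0.071], [-0.084, -0.544, 0.835], [0.002, -0.838, -0.546]]
top [ 0.48123216 -0.02383076  0.87371032] [[0.017, -0.992, 0.127], [-0.999, -0.012, 0.039], [-0.037, -0.127, -0.991]]
stand side [328.3 219.2] 0.92 1
stand top [297.8 210. ] 0.76 1
    [ 5.71e-01  5.06e-02 -1.00e-04] [0.0036 0.0036]
mouth side [335.4 191.1] 0.86 1
mouth top [304.3 195.8] 0.9 1
    [0.5852 0.0335 0.0745] [0.0004 0.0004]
thumb_rest side [326.9 204.1] 0.71 1
thumb_rest top [324.7 209.5] 0.84 1
    [ 0.5645 -0.002   0.0706] [0.0026 0.0026]
mark_ring side [325.2 180.1] 0.61 2
mark_ring top [282.5 208.3] 0.4 1
    [0.5662 0.0705 0.0764] [0.0038 0.0038]
lever_tip side [335.3 192.7] 0.59 2
lever_tip top [336.1 161.8] 0.63 1
    [ 0.6077 -0.0214  0.1123] [0.029 0.029]
tracker side [271.2 251.5] 0.92 1
tracker top [345.8 265.7] 0.74 1
    [ 0.4656 -0.0406  0.0023] [0.0005 0.0005]
pump_head side [296.7 286.3] 0.86 3
pump_head top [395.  244.5] 0.93 1
    [ 0.5068 -0.1309  0.0032] [0.0013 0.0013]
dish side [397.  203.1] 0.9 1
dish top [277.4 130.8] 0.56 2
    [0.7194 0.0935 0.0014] [0.0005 0.0005]
earbuds side [252.4 214.3] 0.93 1
earbuds top [286.4 287.6] 0.93 1
    [0.426  0.0678 0.0081] [0.0024 0.0024]
canister side [378.8 181.8] 0.97 2
canister top [229.8 140.7] 0.58 1
    [ 0.6997  0.186  -0.0021] [0.0009 0.0009]
power_bank side [446.7 246.3] 0.71 1
power_bank top [353.9 106.8] 0.93 1
    [ 0.7719 -0.0539  0.0034] [0.0039 0.0039]
[0.1623323  0.60353324 0.22257531] [[0.966, -0.26, -0.0], [-0.26, -0.966, 0.0], [-0.0, -0.0, -1.0]] [0.61346811 0.50932559 0.95457253] 1.2
```

```bash
cd pics
python3 - <<'E'
import cv2
a=cv2.imread("top0.png")[110:310,160:480]; cv2.imwrite("t1.png",cv2.resize(a,(800,500),interpolation=2))
a=cv2.imread("side0.png")[120:300,210:450]; cv2.imwrite("s1.png",cv2.resize(a,(800,600),interpolation=2))
E
```

```text
(no output)
```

View pics/t1.png

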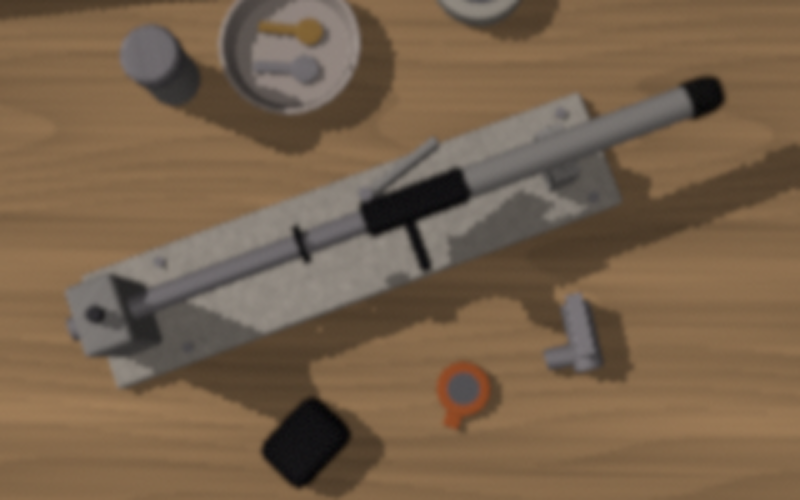

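View pics/s1.png

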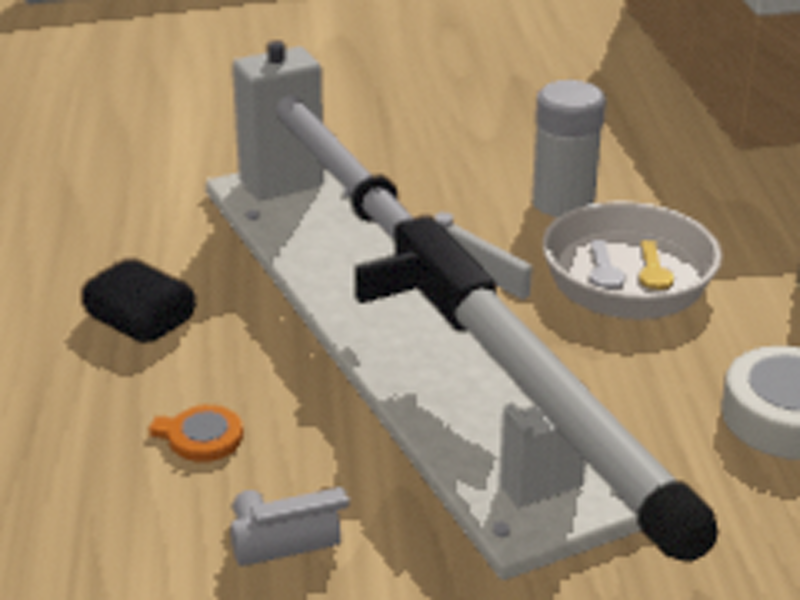

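The top crop shows the collar at about (415,200), lever out to (435,145), thumb rest fin at (420,245), ring at (300,243) and clamp at (100,315). The fin side faces the robot and the lever side faces away. Next I refine the axis with masks.

Run:
```python
from h import *
T=imaging.capture("top");S=imaging.capture("side")
for n in ("leg","lever_tip","mark_ring","stand","mouth","lever","thumb_rest"):
  for nm,p in(("top",T),("side",S)):
    q=models.cut_out(p,n)
    if not q: print(n,nm,"none");continue
    m=q[0]["region"]; v,u=np.nonzero(m)
    print(n,nm,round(q[0]["confidence"],2),m.sum(),u.min(),u.max(),v.min(),v.max())
    if nm=="top":
      cv2.imwrite(f"pics/m_{n}.png",m*255)
      z=.075
      X=np.array([onz(p,((a+.5)/640,(b+.5)/400),z)[:2] for a,b in zip(u,v)])
      c,sz,an=cv2.minAreaRect(X.astype(np.float32)); print("   rect",np.round(c,4),np.round(sz,4),round(an,2))
      np.save(f"X_{n}.npy",X)
# axis via tube part of leg mask
X=np.load("X_leg.npy")
vx=cv2.fitLine(X.astype(np.float32),cv2.DIST_HUBER,0,.01,.01).ravel(); print("fit",vx, np.degrees(np.arctan2(vx[1],vx[0])))
for n,p,ks in(("top",T,("mouth","thumb_rest","mark_ring","lever_tip")),):
  for k in ks:
    q=models.place_of(p,k); 
    if q: print(k,np.round(onz(p,q[0]["at"],.075),4))
```

```text
leg top 0.63 2373 303 451 140 217
   rect [ 0.636  -0.0896] [0.0781 0.2648] 29.32
leg side 0.8 2511 316 424 185 287
lever_tip top 0.5 192 309 335 165 187
   rect [0.6194 0.003 ] [0.0107 0.057 ] 38.49
lever_tip side 0.69 241 343 368 186 208
mark_ring top 0.59 30 278 283 203 213
   rect [0.5618 0.074 ] [0.0195 0.0046] 27.94
mark_ring side 0.45 97 315 328 172 186
stand top 0.82 11154 186 450 141 263
   rect [0.5833 0.0064] [0.089  0.4835] 21.16
stand side 0.62 8901 272 424 133 292
mouth top 0.63 2562 303 451 140 217
   rect [ 0.6359 -0.0888] [0.0796 0.2661] 29.52
mouth side 0.85 2556 316 424 185 287
lever top 0.58 157 309 335 165 186
   rect [0.6198 0.0029] [0.0089 0.0557] 38.69
lever side 0.49 164 345 367 188 208
thumb_rest top 0.69 2465 304 450 140 217
   rect [ 0.6357 -0.0893] [0.0771 0.2641] 29.52
thumb_rest side 0.9 2808 315 425 183 288
fit [ 0.34890372 -0.9371586   0.6243956  -0.07957147] -69.57972
mouth [0.5793 0.0324 0.075 ]
thumb_rest [ 0.5582 -0.003   0.075 ]
mark_ring [0.5599 0.071  0.075 ]
lever_tip [ 0.6443 -0.0182  0.075 ][ WARN:0@1.626] global loadsave.cpp:1063 imwrite_ Unsupported depth image for selected encoder is fallbacked to CV_8U.
```

Run:
```python
from h import *
X=np.load("X_leg.npy")
d=np.array([.3449,-.9386]); c=np.array([.58,.033])
for _ in range(4):
    n=np.array([-d[1],d[0]]); s=(X-c)@d; l=(X-c)@n
    ss=[];mm=[]
    for a in np.arange(.085,.225,.006):
        k=(s>=a)&(s<a+.006)
        ss.append(a+.003); mm.append((l[k].min()+l[k].max())/2)
    a,b=np.polyfit(ss,mm,1); c=c+n*b; d=d+n*a; d/=np.linalg.norm(d)
n=np.array([-d[1],d[0]]); s=(X-c)@d
print("axis pt",c,"dir",d,np.degrees(np.arctan2(d[1],d[0])),"s range",s.min(),s.max(),"resid",np.std(mm))
for nm in("lever","mark_ring"):
    Y=np.load(f"X_{nm}.npy"); print(nm,"s",((Y-c)@d).min(),((Y-c)@d).max(),"n",((Y-c)@n).min(),((Y-c)@n).max())
# brightness profile along the axis, z=.075 top surface offset
T=imaging.capture("top"); g=cv2.cvtColor(T["frame"],cv2.COLOR_BGR2GRAY)
R=np.array(T["orientation"])
for z in(.075,):
  for off in(-.004,0,.004,.011,-.011):
    p=[]
    for t in np.arange(-.070,.012,.002):
        w=np.array([*(c+d*t+n*off),z]); rv=cv2.Rodrigues(R.T)[0]
        px=cv2.projectPoints(w[None],rv,-R.T@np.array(T["eye"]),np.array(T["intrinsics"],float),np.array(T["dist"],float))[0][0,0]
        p.append(int(cv2.getRectSubPix(g,(1,1),tuple(map(float,px-.0)))[0,0]))
    print(off,p)
```

```text
axis pt [0.58003822 0.03301417] dir [ 0.35943362 -0.93317066] -68.93458339985504 s range 0.002301258644942276 0.269073159252971 resid 0.00030185301979673867
lever s 0.01576913382166874 0.06891738692679729 n 0.015478922747109266 0.03742138575610538
mark_ring s -0.04658231158756335 -0.041714469971214634 n -0.011864116249126049 0.007478568450132672
-0.004 [84, 84, 83, 83, 83, 84, 85, 83, 83, 82, 75, 55, 32, 36, 55, 67, 73, 77, 82, 82, 82, 82, 81, 82, 82, 82, 82, 81, 82, 82, 82, 82, 82, 82, 78, 65, 41, 21, 17, 19, 18]
0 [106, 107, 107, 107, 107, 107, 107, 107, 106, 105, 96, 71, 41, 40, 61, 80, 93, 102, 105, 106, 106, 105, 106, 106, 107, 106, 106, 105, 105, 106, 105, 106, 105, 105, 101, 82, 49, 24, 18, 18, 17]
0.004 [106, 107, 107, 106, 106, 106, 106, 106, 107, 104, 94, 66, 34, 32, 52, 72, 92, 102, 106, 106, 105, 106, 106, 106, 106, 106, 106, 106, 106, 106, 106, 106, 105, 106, 102, 82, 49, 21, 18, 18, 18]
0.011 [133, 133, 131, 130, 132, 130, 128, 128, 127, 128, 120, 92, 54, 50, 85, 115, 127, 128, 127, 127, 128, 130, 131, 130, 131, 130, 133, 135, 133, 130, 129, 129, 130, 129, 126, 110, 79, 45, 34, 32, 30]
-0.011 [130, 133, 131, 130, 131, 131, 133, 131, 132, 132, 123, 99, 62, 50, 79, 114, 128, 129, 131, 132, 130, 131, 129, 128, 128, 127, 129, 127, 128, 130, 130, 130, 128, 129, 125, 113, 92, 63, 46, 45, 48]
```

>>> {"name": "apply_moves", "arguments": {
  "moves": [
    [[0,0,0],7],
    [[0,0,0],7],
    [[0,0,0],7],
    [[0,0,0],7],
    [[0,0,0],7]
  ],
  "hand": 0.087
}}

```text
time_s: 2.67
tcp_pos: [0.1623, 0.6035, 0.2226]
ee_rot: [[0.637, -0.771, 0.0], [-0.771, -0.637, 0.0], [-0.0, -0.0, -1.0]]
wrist_force: [-0.4, -0.1, 0.2]
gripper_width: 1.002
gripper_force: 0.0
```

>>> {"name": "apply_moves", "arguments": {
  "moves": [
    [[0,0,0],7],
    [[0,0,0],7],
    [[0,0,0],4.86],
    [[0.0367,-0.0098,0],0],
    [[0.0367,-0.0098,0],0]
  ]
}}

```text
time_s: 3.08
tcp_pos: [0.2066, 0.5423, 0.2218]
ee_rot: [[0.362, -0.932, -0.0], [-0.932, -0.362, -0.001], [0.001, 0.0, -1.0]]
wrist_force: [1.2, -1.1, 0.5]
gripper_width: 1.0
gripper_force: 0.0
```

>>> {"name": "apply_moves", "arguments": {
  "moves": [
    [[0.0367,-0.0098,0],0],
    [[0.0367,-0.0098,0],0],
    [[0.0367,-0.0098,0],0],
    [[0.0367,-0.0098,0],0],
    [[0.0367,-0.0098,0],0]
  ]
}}

```text
time_s: 3.5
tcp_pos: [0.3195, 0.3869, 0.2229]
ee_rot: [[0.36, -0.933, 0.0], [-0.933, -0.36, 0.001], [-0.0, -0.001, -1.0]]
wrist_force: [1.0, 0.9, 0.6]
gripper_width: 1.002
gripper_force: 0.0
```

>>> {"name": "apply_moves", "arguments": {
  "moves": [
    [[0.0367,-0.0098,0],0],
    [[0.0367,-0.0098,0],0],
    [[0.0367,-0.0098,0],0],
    [[0.0367,-0.0098,0],0],
    [[0.0367,-0.0098,0],0]
  ]
}}

```text
time_s: 3.92
tcp_pos: [0.4313, 0.2333, 0.223]
ee_rot: [[0.36, -0.933, 0.001], [-0.933, -0.36, 0.001], [-0.0, -0.001, -1.0]]
wrist_force: [0.9, -0.1, -0.5]
gripper_width: 1.001
gripper_force: 0.0
```

>>> {"name": "apply_moves", "arguments": {
  "moves": [
    [[0.0367,-0.0098,0],0],
    [[0.0367,-0.0098,0],0],
    [[0.0367,-0.0098,0],0],
    [[0.0367,-0.0098,0],0],
    [[0.0367,-0.0098,0],0]
  ]
}}

```text
time_s: 4.33
tcp_pos: [0.5431, 0.0796, 0.2229]
ee_rot: [[0.36, -0.933, 0.001], [-0.933, -0.36, 0.0], [-0.0, -0.001, -1.0]]
wrist_force: [0.2, 0.7, 0.1]
gripper_width: 0.997
gripper_force: 0.0
```

>>> {"name": "apply_moves", "arguments": {
  "moves": [
    [[0.0367,-0.0098,0],0],
    [[0.0367,-0.0098,0],0],
    [[0.0367,-0.0098,0],0],
    [[0,0,0],0]
  ]
}}

```text
time_s: 4.67
tcp_pos: [0.6121, -0.0157, 0.2217]
ee_rot: [[0.354, -0.935, 0.0], [-0.935, -0.354, -0.002], [0.002, 0.0, -1.0]]
wrist_force: [1.3, 1.3, -0.6]
gripper_width: 1.001
gripper_force: 0.0
```

>>> {"name": "apply_moves", "arguments": {
  "moves": [
    [[0,0,0.035],0],
    [[0,0,0.035],0],
    [[0,0,0.035],0],
    [[0,0,0],0]
  ]
}}

```text
time_s: 5.0
tcp_pos: [0.6038, -0.0114, 0.1101]
ee_rot: [[0.358, -0.934, -0.015], [-0.934, -0.358, -0.001], [-0.004, 0.015, -1.0]]
wrist_force: [-1.6, -0.8, -1.3]
gripper_width: 1.001
gripper_force: 0.0
```

```bash
cat > v.py <<'E'
import sys
from h import *
tag=sys.argv[1]
P={n:imaging.capture(n) for n in("side","top")}
a=cv2.resize(P["top"]["frame"][140:260,220:400],(600,400),interpolation=2)
b=cv2.resize(P["side"]["frame"][130:290,260:420],(400,400),interpolation=2)
o=np.zeros((400,1000,3),np.uint8);o[:,:600]=a;o[:,600:]=b
cv2.imwrite(f"pics/{tag}.png",cv2.resize(o,(800,320),interpolation=cv2.INTER_AREA))
for n in P: cv2.imwrite(f"pics/{tag}_{n}.png",P[n]["frame"])
s=r.sense();print(s["time_s"],s["tcp_pos"],s["wrist_force"],s["gripper_width"],s["gripper_force"])
c=np.array([.58004,.03301]);d=np.array([.35943,-.93317]);x=np.array([.9332,.3594])
t=np.array(s["tcp_pos"])[:2]-c; print("stand x,y of tcp rel start mouth(s=.002): ",t@x,-(t@d)+.002)
E
python3 v.py a
```

```text
5.1 [ 0.60908416 -0.01097971  0.11730464] [0.29082024 0.77058231 0.84932358] 0.9972226765141999 0.0
stand x,y of tcp rel start mouth(s=.002):  0.011294110942329287 -0.049489225505218754
```

View pics/a.png

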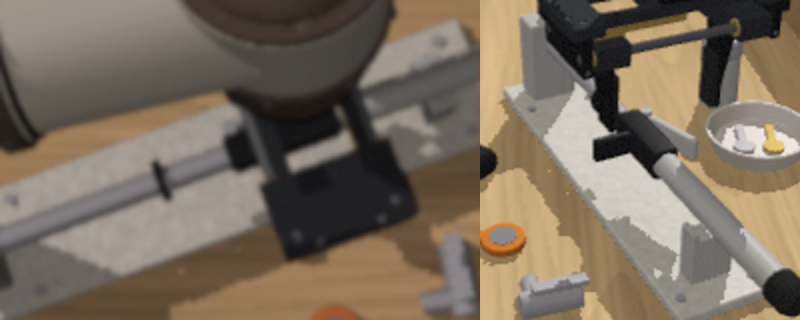

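The open fingers straddle the leg: the near finger (605,95) is on the fin side and the far finger (715,70) is outside the lever. Descending.

>>> {"name": "apply_moves", "arguments": {
  "moves": [
    [[0,0,0.02],0],
    [[0,0,0.02],0],
    [[0,0,0.012],0],
    [[0,0,0.01],0],
    [[0,0,0],0]
  ]
}}

```text
time_s: 5.52
tcp_pos: [0.6098, -0.0106, 0.056]
ee_rot: [[0.36, -0.933, 0.001], [-0.933, -0.36, 0.0], [0.0, -0.001, -1.0]]
wrist_force: [-0.3, 0.1, -0.5]
gripper_width: 0.996
gripper_force: 0.0
```

```bash
python3 v.py b
```

```text
5.6167 [ 0.61067623 -0.01053771  0.05739116] [0.8623942  0.04696986 0.83826787] 0.9971315179696595 0.0
stand x,y of tcp rel start mouth(s=.002):  0.012938682479108642 -0.049648991717057715
```

View pics/b.png

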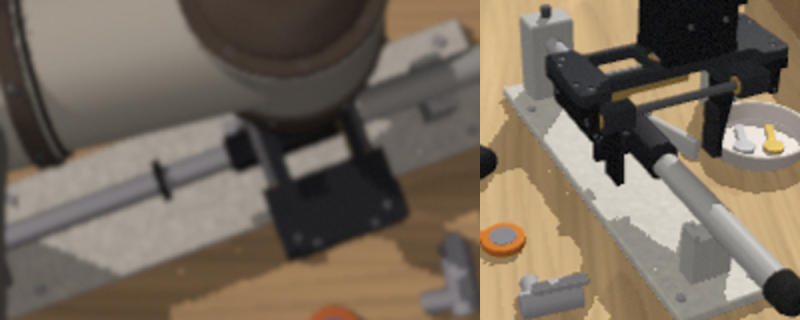

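>>> {"name": "apply_moves", "arguments": {
  "moves": [
    [[-0.008,0,0],0],
    [[-0.008,0,0],0],
    [[-0.008,0,0],0],
    [[-0.008,0,0],0],
    [[-0.008,0,0],0]
  ]
}}

```text
time_s: 6.03
tcp_pos: [0.5958, 0.0274, 0.0569]
ee_rot: [[0.361, -0.933, 0.003], [-0.933, -0.361, 0.0], [0.001, -0.003, -1.0]]
wrist_force: [2.9, -3.4, 2.9]
gripper_width: 1.001
gripper_force: 2.3
```

```bash
cat > g.py <<'E'
from h import *
T=imaging.capture("top"); g=cv2.cvtColor(T["frame"],cv2.COLOR_BGR2GRAY)
c=np.array([.58004,.03301]);d=np.array([.35943,-.93317]);n=np.array([-d[1],d[0]])
R=np.array(T["orientation"]); rv=cv2.Rodrigues(R.T)[0]
print("t mm",list(range(-56,10,2)))
for off in(-.011,-.004,0,.004,.011):
    W=np.array([[*(c+d*t+n*off),.075] for t in np.arange(-.056,.010,.002)])
    px=cv2.projectPoints(W,rv,-R.T@np.array(T["eye"]),np.array(T["intrinsics"],float),np.array(T["dist"],float))[0][:,0]
    print(off,[int(cv2.getRectSubPix(g,(1,1),tuple(map(float,q)))[0,0]) for q in px])
E
python3 v.py c; python3 g.py
```

```text
6.1333 [0.5949345  0.02801786 0.05613804] [ 2.69081868 -1.67232945  1.78714484] 1.0000337261476382 1.5820248727686703
stand x,y of tcp rel start mouth(s=.002):  0.012105372332943804 -0.008012047601646614
t mm [-56, -54, -52, -50, -48, -46, -44, -42, -40, -38, -36, -34, -32, -30, -28, -26, -24, -22, -20, -18, -16, -14, -12, -10, -8, -6, -4, -2, 0, 2, 4, 6, 8]
-0.011 [152, 152, 151, 142, 115, 73, 60, 92, 132, 148, 142, 122, 89, 65, 55, 63, 71, 67, 50, 38, 32, 33, 33, 28, 19, 16, 17, 29, 44, 53, 57, 53, 53]
-0.004 [96, 96, 96, 88, 64, 38, 42, 64, 78, 79, 64, 39, 24, 24, 33, 55, 70, 66, 50, 36, 33, 31, 27, 22, 21, 20, 20, 19, 20, 19, 21, 19, 20]
0 [124, 124, 123, 112, 83, 48, 47, 71, 92, 100, 86, 50, 26, 23, 34, 54, 69, 65, 50, 36, 31, 28, 25, 23, 21, 23, 24, 24, 24, 24, 24, 24, 25]
0.004 [123, 123, 121, 110, 77, 40, 40, 61, 84, 100, 89, 54, 28, 24, 34, 54, 69, 65, 47, 32, 27, 26, 27, 28, 29, 31, 33, 36, 36, 36, 37, 37, 37]
0.011 [148, 148, 149, 140, 108, 65, 60, 99, 133, 144, 131, 94, 50, 28, 25, 31, 37, 41, 45, 49, 54, 59, 63, 64, 66, 67, 68, 70, 69, 69, 69, 69, 70]
```

View pics/c.png

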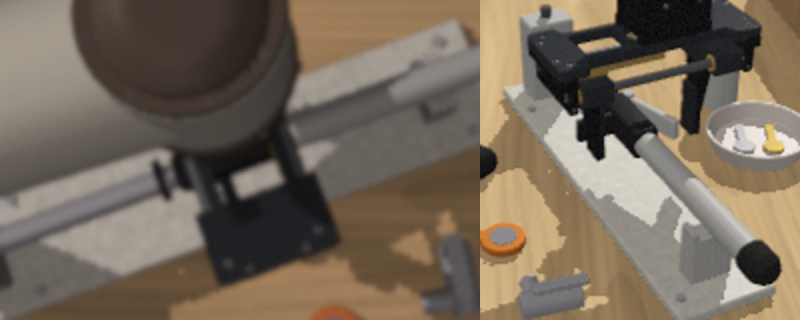

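```bash
cat > gs.py <<'E'
from h import *
import sys
S=imaging.capture("side")
c=np.array([.58004,.03301]);d=np.array([.35943,-.93317]);n=np.array([-d[1],d[0]])
R=np.array(S["orientation"]); rv=cv2.Rodrigues(R.T)[0]
print(list(range(-60,12,2)))
for f in sys.argv[1:]:
  g=cv2.imread(f,0)
  for off,z in((0,.075),(0,.0835),(-.006,.081),(-.011,.084),(.0,.089)):
    W=np.array([[*(c+d*t+n*off),z] for t in np.arange(-.060,.012,.002)])
    px=cv2.projectPoints(W,rv,-R.T@np.array(S["eye"]),np.array(S["intrinsics"],float),np.array(S["dist"],float))[0][:,0]
    print(f[5:],off,z,[int(cv2.getRectSubPix(g,(1,1),tuple(map(float,q)))[0,0]) for q in px])
T=imaging.capture("top")
for k in("mouth","mark_ring"):
  A=models.place_of(T,k);B=models.place_of(S,k)
  if A: print(k,"top",onz(T,A[0]["at"],.075),A[0]["confidence"])
  if B: print(k,"side",onz(S,B[0]["at"],.075),B[0]["confidence"])
E
python3 gs.py pics/side0.png pics/c_side.png
```

```text
[-60, -58, -56, -54, -52, -50, -48, -46, -44, -42, -40, -38, -36, -34, -32, -30, -28, -26, -24, -22, -20, -18, -16, -14, -12, -10, -8, -6, -4, -2, 0, 2, 4, 6, 8, 10]
side0.png 0 0.075 [19, 13, 24, 67, 102, 109, 113, 119, 122, 122, 123, 124, 123, 123, 123, 123, 123, 122, 122, 122, 122, 105, 69, 36, 23, 23, 25, 22, 22, 24, 23, 26, 26, 25, 27, 29]
side0.png 0 0.0835 [155, 140, 102, 56, 29, 21, 21, 40, 63, 91, 109, 138, 157, 159, 159, 160, 161, 160, 160, 160, 160, 160, 160, 161, 161, 160, 145, 105, 68, 51, 42, 39, 40, 43, 43, 43]
side0.png -0.006 0.081 [115, 107, 84, 54, 29, 20, 17, 24, 56, 89, 108, 111, 112, 114, 114, 114, 115, 115, 114, 115, 115, 115, 114, 114, 114, 113, 97, 72, 40, 19, 19, 18, 17, 17, 18, 13]
side0.png -0.011 0.084 [105, 105, 105, 105, 105, 96, 73, 46, 25, 17, 15, 16, 53, 88, 100, 104, 105, 105, 104, 105, 105, 105, 105, 105, 104, 104, 105, 105, 105, 105, 105, 80, 54, 35, 22, 19]
side0.png 0.0 0.089 [164, 164, 165, 161, 150, 126, 85, 55, 35, 17, 15, 16, 45, 65, 102, 138, 133, 145, 141, 150, 143, 155, 160, 161, 161, 160, 161, 161, 163, 159, 140, 116, 76, 47, 44, 44]
c_s
[... 283 characters left out ...]
5, 46, 47, 47, 46, 46, 46, 47, 46, 46, 48]
c_side.png -0.006 0.081 [32, 29, 28, 28, 28, 29, 29, 27, 25, 27, 26, 28, 27, 27, 26, 24, 25, 26, 25, 25, 26, 27, 26, 24, 26, 27, 26, 23, 22, 24, 26, 27, 26, 26, 25, 25]
c_side.png -0.011 0.084 [35, 32, 29, 28, 27, 29, 29, 29, 29, 28, 27, 27, 30, 31, 30, 29, 29, 26, 23, 24, 25, 23, 22, 22, 31, 45, 46, 30, 21, 18, 18, 20, 20, 18, 17, 20]
c_side.png 0.0 0.089 [33, 33, 34, 35, 33, 33, 33, 30, 27, 29, 29, 28, 28, 27, 30, 31, 28, 28, 37, 43, 45, 45, 46, 45, 45, 45, 48, 50, 49, 50, 48, 50, 50, 49, 50, 51]
mouth top [0.57489785 0.06773868 0.075     ] 0.76
mouth side [0.56437162 0.06310697 0.075     ] 0.57
mark_ring top [0.56031185 0.06823709 0.075     ] 0.5
```

```bash
cat > fit.py <<'E'
from h import *
from scipy.special import erf
from scipy.optimize import least_squares
import sys
c=np.array([.58004,.03301]);d=np.array([.35943,-.93317]);n=np.array([-d[1],d[0]])
C={k:imaging.capture(k) for k in("top","side")}
E=lambda x,s:.5*(1+erf(x/s/2**.5))
def prof(P,g,off,z,ts):
    R=np.array(P["orientation"]); rv=cv2.Rodrigues(R.T)[0]
    W=np.array([[*(c+d*t+n*off),z] for t in ts])
    px=cv2.projectPoints(W,rv,-R.T@np.array(P["eye"]),np.array(P["intrinsics"],float),np.array(P["dist"],float))[0][:,0].astype(np.float32)
    return cv2.remap(g,px[None,:,0],px[None,:,1],cv2.INTER_LINEAR)[0].astype(float)
def edge(P,g,off,z,a,b,dark):
    ts=np.arange(a,b,.0005);y=prof(P,g,off,z,ts)
    f=lambda q:q[0]+(q[1]-q[0])*E(ts*1e3-q[2],abs(q[3])+.3)-y
    q=least_squares(f,[y[0],y[-1],(a+b)*500,1.5]).x; return np.round(q,2)
def ring(P,g,off,z,a,b):
    ts=np.arange(a,b,.0005);y=prof(P,g,off,z,ts)
    # bright -> dark(5mm) -> second level
    f=lambda q:q[0]+(q[1]-q[0])*E(ts*1e3-q[2],abs(q[3])+.3)+(q[4]-q[1])*E(ts*1e3-q[2]-5,abs(q[3])+.3)-y
    q=least_squares(f,[y[0],15,-48,1.5,y[-1]]).x; return np.round(q,2)
for f,k,m in(("top0","top",0),("c_top","top",-36),("side0","side",0)):
    g=cv2.imread(f"pics/{f}.png",0)
    for off in(-.005,-.002,0,.002,.005):
        z=.075+(.014**2-off**2)**.5
        rg=ring(C[k],g,off,z,-.062,-.044 if k=="side" else -.0435); e=edge(C[k],g,off,.089,(m-9)/1e3,(m+8 if m==0 else m+5)/1e3,1)
        print(f,off,"ring far",rg[2],"sig",rg[3],"dark",rg[1],"mouth",e[2],"sig",e[3],"gap",round(e[2]-rg[2]-5,2))
E
python3 fit.py
```

```text
top0 -0.005 ring far -46.58 sig 1.57 dark 18.92 mouth 1.65 sig 1.49 gap 43.23
top0 -0.002 ring far -45.27 sig 2.12 dark -32.93 mouth 1.65 sig 1.66 gap 41.92
top0 0 ring far -46.3 sig 1.78 dark 6.75 mouth 1.54 sig 1.58 gap 42.84
top0 0.002 ring far -46.18 sig 1.84 dark -2.13 mouth 1.58 sig 1.58 gap 42.76
top0 0.005 ring far -46.53 sig 1.5 dark 14.34 mouth 1.67 sig 1.57 gap 43.2
c_top -0.005 ring far -46.52 sig 1.7 dark 19.4 mouth -33.89 sig -0.58 gap 7.63
c_top -0.002 ring far -45.76 sig 1.98 dark -8.54 mouth -21.09 sig 0.92 gap 19.67
c_top 0 ring far -46.39 sig 1.71 dark 14.86 mouth -33.44 sig -0.44 gap 7.95
c_top 0.002 ring far -45.82 sig 1.95 dark -18.13 mouth -33.22 sig 0.44 gap 7.6
c_top 0.005 ring far -46.55 sig 1.51 dark 20.56 mouth -33.12 sig -0.31 gap 8.43
side0 -0.005 ring far -48.18 sig 1.3 dark 45.42 mouth 2.21 sig 1.76 gap 45.39
side0 -0.002 ring far -49.08 sig 1.51 dark 61.24 mouth 2.08 sig 2.13 gap 46.16
side0 0 ring far -48.69 sig 2.28 dark 36.87 mouth 2.7 sig 2.25 gap 46.39
side0 0.002 ring far -47.04 sig 3.47 dark -21.14 mouth 2.49 sig 1.93 gap 44.53
side0 0.005 ring far -49.56 sig 2.61 dark 41.45 mouth 2.07 sig 1.72 gap 46.63
```

>>> {"name": "apply_moves", "arguments": {
  "moves": [
    [[-0.004,0.004,0],0],
    [[-0.003,0.004,0],0],
    [[0,0,0],0],
    [[0,0,0],0]
  ]
}}

```text
time_s: 6.92
tcp_pos: [0.5845, 0.03, 0.0552]
ee_rot: [[0.36, -0.933, -0.001], [-0.933, -0.36, -0.0], [-0.0, 0.001, -1.0]]
wrist_force: [1.9, -1.7, 0.5]
gripper_width: 0.999
gripper_force: 1.7
```

```bash
python3 v.py d; python3 g.py | cut -c1-150
python3 - <<'E'
import cv2
a=cv2.imread("pics/d_top.png")[170:230,250:350];cv2.imwrite("pics/d2.png",cv2.resize(a,(800,480),interpolation=2))
E
```

```text
7.0167 [0.58450875 0.02989784 0.05523241] [ 2.43232687 -2.91008283  0.10714775] 1.0011228311115876 1.6593973548151553
stand x,y of tcp rel start mouth(s=.002):  0.0030517251485161255 -0.0025103757029062788
t mm [-56, -54, -52, -50, -48, -46, -44, -42, -40, -38, -36, -34, -32, -30, -28, -26, -24, -22, -20, -18, -16, -14, -12, -10, -8, -6, -4, -2, 0, 2, 4,
-0.011 [151, 152, 151, 141, 115, 73, 59, 85, 105, 92, 67, 56, 62, 72, 66, 50, 36, 32, 31, 32, 33, 28, 25, 26, 26, 28, 29, 28, 29, 28, 29, 27, 28]
-0.004 [96, 97, 95, 87, 64, 39, 36, 43, 36, 25, 24, 28, 39, 47, 47, 41, 39, 42, 45, 48, 50, 54, 57, 58, 61, 61, 61, 62, 61, 62, 61, 59, 57]
0 [123, 123, 122, 111, 83, 48, 40, 48, 38, 27, 26, 32, 38, 45, 50, 54, 59, 63, 65, 68, 69, 69, 70, 69, 69, 69, 69, 69, 69, 68, 68, 68, 67]
0.004 [122, 122, 120, 108, 76, 42, 34, 39, 38, 39, 45, 52, 59, 64, 68, 69, 70, 70, 70, 71, 70, 70, 70, 70, 70, 69, 69, 69, 69, 68, 68, 68, 66]
0.011 [78, 79, 79, 78, 78, 78, 78, 78, 78, 78, 78, 76, 72, 70, 70, 70, 71, 71, 70, 70, 70, 70, 70, 70, 70, 69, 69, 69, 69, 68, 68, 67, 68]
```

View pics/d2.png

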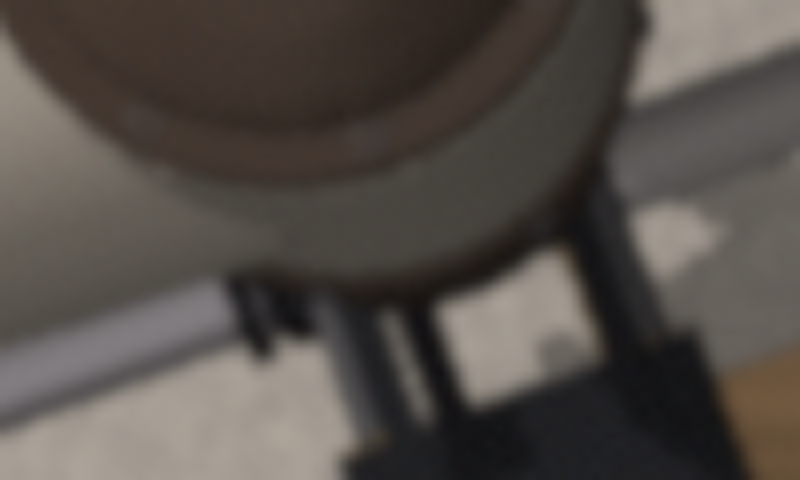

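The ring at (250,320) is still separated from the collar (290,315) by a thin light gap of about 2 mm. A small push should close it.

>>> {"name": "apply_moves", "arguments": {
  "moves": [
    [[-0.0025,0,0],0],
    [[0,0,0],0],
    [[0,0,0],0]
  ]
}}

```text
time_s: 7.32
tcp_pos: [0.5836, 0.0325, 0.0553]
ee_rot: [[0.36, -0.933, -0.001], [-0.933, -0.36, -0.0], [-0.0, 0.001, -1.0]]
wrist_force: [1.3, -3.0, -0.2]
gripper_width: 0.999
gripper_force: 1.7
```

```bash
python3 v.py e; python3 g.py | cut -c1-110
python3 - <<'E'
import cv2,numpy as np
o=[]
for k in "de":
  a=cv2.imread(f"pics/{k}_top.png")[195:225,265:305];o.append(cv2.convertScaleAbs(cv2.resize(a,(400,300),interpolation=2),alpha=1.6))
cv2.imwrite("pics/e2.png",np.hstack(o))
E
```

```text
7.4167 [0.58359816 0.0324391  0.05530623] [ 1.96273002 -3.1248975  -1.11492307] 1.0017938118018423 1.679907396901399
stand x,y of tcp rel start mouth(s=.002):  0.003115288942843737 0.00018834119310041377
t mm [-56, -54, -52, -50, -48, -46, -44, -42, -40, -38, -36, -34, -32, -30, -28, -26, -24, -22, -20, -18, -16,
-0.011 [151, 152, 151, 142, 115, 71, 49, 56, 64, 57, 59, 69, 70, 58, 42, 33, 31, 31, 35, 32, 27, 24, 25, 26, 2
-0.004 [96, 96, 95, 87, 65, 35, 22, 21, 22, 25, 31, 42, 45, 42, 39, 42, 45, 49, 51, 55, 57, 59, 61, 61, 62, 63
0 [123, 123, 122, 111, 82, 45, 26, 23, 27, 31, 37, 43, 50, 55, 61, 64, 67, 68, 68, 69, 71, 70, 71, 68, 68, 69,
0.004 [120, 120, 118, 107, 77, 45, 36, 39, 46, 52, 58, 65, 68, 69, 70, 70, 70, 70, 70, 70, 69, 69, 70, 69, 69,
0.011 [79, 79, 79, 79, 79, 78, 78, 78, 78, 76, 72, 70, 71, 70, 70, 71, 70, 71, 70, 70, 70, 70, 70, 70, 71, 69,
```

View pics/e2.png

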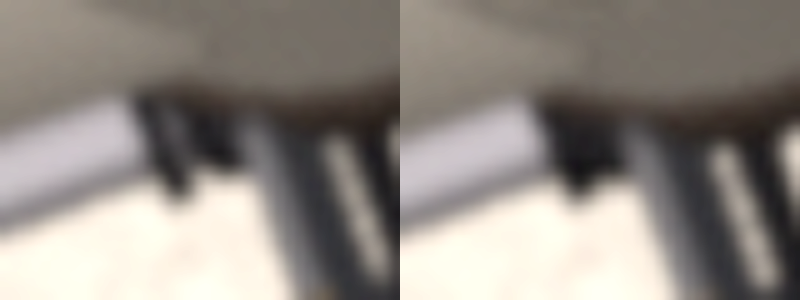

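The right panel shows the ring and collar touching with no light gap, so the leg is at the ring. Now closing the fingers on the lever and collar.

>>> {"name": "apply_moves", "arguments": {
  "moves": [
    [[0,0,0],0],
    [[0,0,0],0],
    [[0,0,0],0],
    [[0,0,0],0],
    [[0,0,0],0]
  ],
  "hand": 0.02
}}

```text
time_s: 7.88
tcp_pos: [0.5837, 0.0324, 0.0554]
ee_rot: [[0.359, -0.933, -0.0], [-0.933, -0.359, -0.0], [-0.0, 0.0, -1.0]]
wrist_force: [2.4, -2.5, -1.4]
gripper_width: 0.704
gripper_force: 2.7
```

>>> {"name": "apply_moves", "arguments": {
  "moves": [
    [[0,0,0],0],
    [[0,0,0],0],
    [[0,0,0],0],
    [[0,0,0],0],
    [[0,0,0],0]
  ]
}}

```text
time_s: 8.3
tcp_pos: [0.5839, 0.0324, 0.0562]
ee_rot: [[0.359, -0.933, -0.0], [-0.933, -0.359, -0.0], [0.0, 0.001, -1.0]]
wrist_force: [2.1, -2.6, 2.9]
gripper_width: 0.35
gripper_force: 30.2
```

```bash
python3 v.py f; python3 g.py | cut -c1-110
python3 - <<'E'
import cv2,numpy as np
o=[]
for k in "ef":
  a=cv2.imread(f"pics/{k}_top.png")[195:225,265:305];o.append(cv2.convertScaleAbs(cv2.resize(a,(400,300),interpolation=2),alpha=1.6))
b=cv2.resize(cv2.imread("pics/f_side.png")[150:225,290:390],(400,300),interpolation=2)
c=cv2.resize(cv2.imread("pics/f_top.png")[170:230,260:340],(400,300),interpolation=2)
cv2.imwrite("pics/f2.png",np.vstack([np.hstack(o),np.hstack([b,c])]))
E
```

```text
8.4 [0.58394333 0.03234324 0.0561897 ] [ 1.17384086 -2.97505404  4.98857986] 0.34900350781391265 30.337846528273076
stand x,y of tcp rel start mouth(s=.002):  0.00340295376837713 -2.5177115872899308e-05
t mm [-56, -54, -52, -50, -48, -46, -44, -42, -40, -38, -36, -34, -32, -30, -28, -26, -24, -22, -20, -18, -16,
-0.011 [152, 152, 152, 141, 115, 71, 44, 41, 42, 34, 32, 33, 32, 33, 32, 32, 30, 29, 27, 25, 23, 24, 25, 25, 2
-0.004 [96, 97, 95, 87, 65, 36, 22, 20, 22, 24, 29, 37, 42, 39, 38, 40, 44, 48, 50, 52, 55, 57, 60, 61, 62, 61
0 [124, 123, 122, 111, 83, 45, 25, 23, 26, 30, 35, 42, 47, 53, 58, 62, 66, 68, 69, 70, 69, 70, 69, 69, 69, 69,
0.004 [121, 121, 119, 108, 78, 45, 35, 38, 43, 50, 57, 63, 67, 69, 70, 70, 71, 71, 70, 71, 70, 69, 69, 69, 69,
0.011 [78, 79, 79, 79, 78, 78, 78, 78, 77, 77, 74, 71, 70, 71, 71, 71, 70, 71, 70, 70, 70, 70, 70, 70, 69, 69,
```

View pics/f2.png

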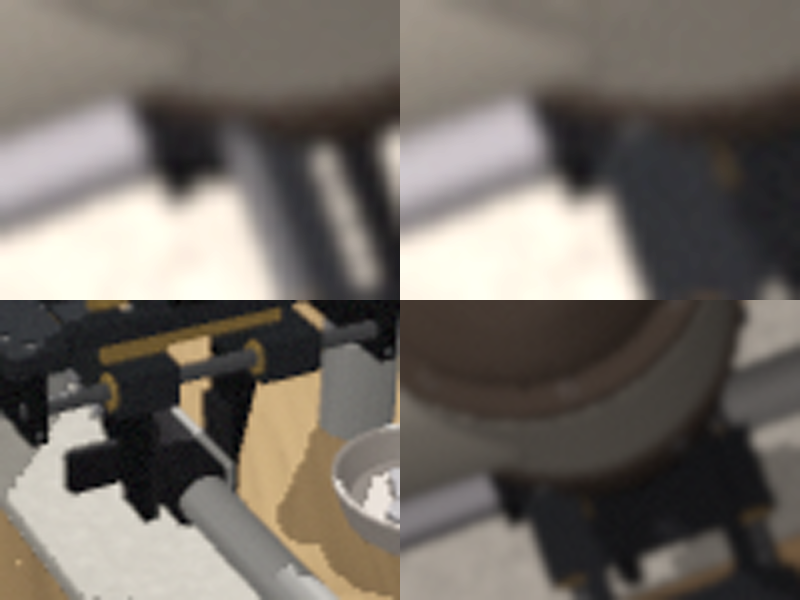

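```bash
python3 -c "
from station import r
print(r.finish_job())"
```

```text
the job is handed in; nothing more can be done
None
```

I handed the job in with the leg pushed in about 43.7 mm to the ring, the cam lever squeezed closed (fingers at 30.4 mm, about 30 N), and the gripper still holding the leg. The last pictures show no gap at the ring. My gap measurements spread from about 41 to 46 mm, so the leg could be a millimetre or two off, and the judge's result was not shown.

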